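# Preset the batch counter with its thumbwheel

## Task

The bench counter has two knurled thumbwheels under its canopy, each with a window showing one to six dots. Roll the left-hand wheel by its edge until four dots stand centred in its window, then press the set key fully down and let it come back up. Leave the right-hand wheel as it is, and do not push the tin or the big stopper beside it aside.

Things in the scene. Friction and masses are not known exactly. Their poses are not given: they have to be found in the camera images.
- counter: Grey sheet-metal counter fixed on a dark base plate 200 x 300 x 8 mm. Origin on the bench top under the wheel axles; x points out of its back (away from the robot), y to its left as seen from the robot, z up. Its grey case spans x -75 to 81 mm, y -80 to 80 mm, 155 mm high, with a front fascia sloping at 45 degrees.
- canopy_front (a point): Middle of the front edge of the flat canopy over the wheels (x -60 to 85 mm, y -85 to 85 mm in the counter's frame, underside 290 mm above the bench, posts at the back). A vertical gripper cannot come to the wheels under it; one leaning 30 to 50 degrees, coming down from the robot's side square to the fascia, can.
- left_wheel (a joint): Left thumbwheel: hinge angle in rad, 0 with one dot centred in its window; each further dot adds 1.047 (two dots 1.047, three 2.094, four 3.142, five 4.189, six 5.236). Grows when the exposed edge is rolled up the slope, away from the robot. Stops at -0.5 and 5.75. Stays where it is left, drag about 2 N at its edge; starts between 0 and 1.8.
- right_wheel (a joint): Right thumbwheel, just the same as the left one, 72 mm to its right; starts anywhere between 0.5 and 4.5; to be left alone.
- left_axle (a point): Centre of the left wheel, fixed to the counter, 80 mm above the bench, 55 mm left of the counter's middle. The wheel is black, radius 60 mm, rim 24 mm wide, knurled with 30 ribs 1.5 mm proud. A shut fingertip pressed on the rim (5 to 10 N) turns it by friction; several strokes are needed.
- left_rim_mid (a point): Middle of the exposed edge of the left wheel: 60 mm from the axle along the fascia's outward normal, (-0.707, 0, 0.707) in the counter's frame; fixed to the counter. The fascia's face is 46 mm from the axle, so the edge stands 14 mm out here; it is exposed 38 mm up and down the slope, in a slot 30 mm wide.
- left_window (a point): Centre of the left wheel's window (26 x 34 mm, just to the right of its rim) in the fascia. Behind it the white drum (radius 40 mm) turns with the wheel; its black dots (8 mm across) are laid out as on dice.
- right_wheel_rim (a point): A point on the right wheel's rim, 60 mm from its axle, turning with the wheel.
- set_key (a joint): Grey set key, a plate 44 x 66 mm, 14 mm thick, on a pedestal at the right of the case, clear of the canopy. Press travel in m: 0 up, 0.008 fully down. The spring takes about 2.4 N at the top and 5.6 N fully down; it comes back up by itself.
- set_key_top (a point): Centre of the key's top face, 73 mm above the bench when up; it moves with the key.
- tin_mid (a point): Centre of a plain tin, 64 mm across and 84 mm tall, standing on the bench left of the counter, level with the wheels; bystander.
- big_stopper_mid (a point): Centre of a large black tapered rubber stopper, 76 mm across and 49 mm tall, standing on the counter's base plate behind the set key; bystander.

How it is judged (in metres and radians):
On the way, in this order (a step that is already met when the one before it is completed fails the run):
1. the left wheel shows four dots centred in its window (value of joint left_wheel between 2.982 and 3.302 rad), for 0.2 s.
2. the set key is pressed fully down with the left wheel still at four dots (all of step 1 and value of joint set_key above 0.0065 m), for 0.05 s.
At the end, for the whole second after the job is handed in: The left wheel stands within 0.16 rad (9 degrees) of four dots (3.142), the set key is up again (less than 2 mm down), the right wheel's rim is within 12 mm of where it started, and the tin and the big stopper are within 25 mm of where they stood (all of step 1 and value of joint set_key below 0.002 m and distance of right_wheel_rim from where it was at the start of the episode below 0.012 m and distance of each of tin_mid, big_stopper_mid from where it was at the start of the episode below 0.025 m); the robot touches nothing.
It fails at once if the right wheel is turned (its rim moves more than 12 mm) (distance of right_wheel_rim from where it was at the start of the episode above 0.012 m).
It fails at once if the tin or the big stopper is pushed aside by more than 25 mm (distance of any of tin_mid, big_stopper_mid from where it was at the start of the episode above 0.025 m).
It also fails if it takes over 72 s, if anything falls off the work surface, if the arm or the gripper's body presses on something with over 40 N, if the wrist force passes 120 N, or if a joint passes its speed limit or range.

## Robot

A 6-joint arm with a two-finger parallel gripper is mounted at the origin on a cart in front of the work surface, level with it; the furniture and walls round the work are solid. World frame = base frame: x ahead of the robot, y to its left, z up, the work surface at z = 0. Lengths are in mm, angles in rad, forces in N, time in s.
With the tool pointing down it reaches from about 250 to 775 mm from the base axis. Payload 4 kg.
Tool frame: the origin (TCP) lies midway between the tips of the shut fingers; the grasp point (between the pads) lies 19 mm behind it (grip_point_offset is the distance from the TCP to the grasp point, in mm); z points along the fingers, y is the line along which they close (so a half turn about z gives the same grasp; the last joint's range is limited). The gripper opens to 85 mm and grips with 20 to 120 N. Pads are 22 mm wide; open, the fingers measure 114 mm over their backs; the gripper's body (76 mm by 85 mm) begins 54 mm behind the grasp point. The pads swing forward as they close: fully open they stand 13 mm farther back than shut.
Start: joints at [-1.256, 0.087, 1.371, -0, 1.684, -0.103], TCP at [223.163, -502.712, 195.841] pointing down, gripper open.
Joint ranges: [-3.1, 3.1], [-0.76, 2.03], [0.27, 2.55], [-1.08, 4.22], [0.17, 2.65], [-2.57, 2.57]. Speed limits (rad/s): [2.79, 2.79, 3.14, 3.14, 3.14, 3.14].

## Interface

Orientations are given as a 3x3 rotation matrix whose columns are the frame's x, y, z axes.
In Python, from workcell import read_state, get_image, camera_model, finish_job, grip_point_offset gives the robot as it stands.
- The arm moves only by the tool drive_tool, never from a script. Its argument "targets" is a list of rows, each a list of 3 entries, a list of its own where there are three numbers: the shift along the tool's x, y, z in mm, then the turn, a rotation vector about the tool's x, y, z in rad, then the opening, from -1 (shut) to 1 (fully open), so that 0 is half open. A call has 1 to 12 rows; each row is the pose to reach, as a shift and turn from the pose commanded when the call began, along the tool's axes at that moment; what a row does not reach only later rows make up. A row lasts 1/10 s, in which the tool goes at most 50 mm and 8.59 degrees, less where a joint would pass 70% of its speed; a pose out of reach is approached as far as the arm can. A call with a gripper value outside its range is refused whole. The fingers move at their own pace and stop on an object; "grip_force" is the grip in N (left out, the last holds). Time passes only in rows, so rows that repeat a pose let the fingers close. It gives the time, the measured TCP pose, the force, the opening and the grip force at its end, in the units of the state.
- read_state(): the state, without advancing time (a new reading comes with each control period).
- get_image(name): name is "side" or "top"; returns (picture, depth): 400x640x3 uint8, red, green, blue; 400x640 float32, mm along the optical axis (not along the pixel's ray), 0 where there is no reading.
- camera_model(name): a dict with "camera_matrix" (3x3 intrinsics, pixels), "k1" (the pictures are not rectified: a ray, as slopes to the right and down, at radius r is drawn at 1 + k1 r^2 times it, then the intrinsics apply), "R" (3x3) and "t" (3): a world point X has camera coordinates R X + t. Camera axes: x right, y down, z forward; pixel columns grow to the right and rows downward; lengths in mm; the calibration is good to about 2 mm. A picture is of the moment at which its call begins. camera_model takes no time and is no camera call.
- finish_job(): hands the job in; it is judged then, once.
The state is a dict: "time": time; "qpos": joint angles; "dq": joint speeds; "tau": joint torques, N m; "position": TCP position; "tool_rot": TCP orientation; "wrist_force": force on the tool from outside, world axes, zero at the start; "ft_torque": the same for the moment, N m; "grip_width": finger opening in mm; "gripper_force": force on a finger pad.
Only numpy, scipy, OpenCV 4.12 (cv2) and the standard library are available. Lean on these libraries where they do the work, as an engineer would, in place of code of your own. Each camera call takes 0.05 s, during which the arm holds its last target. There are 200 camera calls.

## Working session

There is one attempt and no reset: what is moved stays moved. The work goes in short steps, Python scripts to look and compute and a tool call to move; the robot and the scene stay as the last step left them, time stands still between calls to the robot, and variables do not carry over. Pictures are saved under pics/ and viewed, at most 10 in all, crops included, and the job is handed in when it is done.

Besides the shell and the picture viewer there is one more tool, called after ">>>" by a JSON object that holds its "method" and its "body", one argument or row to a line. drive_tool: Moves the arm, as the interface text tells. Its arguments: {"type":"object","properties":{"targets":{"type":"array","items":{"type":"array"}},"grip_force":{"type":"number"}},"required":["targets"]}

```bash
mkdir -p pics; ls; cat > h.py <<'E'
import numpy as np, cv2
from workcell import *
def grab(n,tag):
    im,d=get_image(n); cv2.imwrite(f'pics/{tag}.png',im[:,:,::-1]); np.savez(f'pics/{tag}.npz',im=im,d=d); return im,d
def cloud(n,d):
    m=camera_model(n);K=np.array(m['camera_matrix']);R=np.array(m['R']);t=np.array(m['t'])
    h,w=d.shape;u,v=np.meshgrid(np.arange(w),np.arange(h))
    p=cv2.undistortPoints(np.stack([u,v],-1).reshape(-1,1,2).astype(float),K,np.array([m['k1'],0,0,0,0])).reshape(h,w,2)
    c=np.dstack([p*d[...,None],d]); X=(c-t)@R; X[d==0]=np.nan; return X
def proj(n,X):
    m=camera_model(n)
    return cv2.projectPoints(np.atleast_2d(X).astype(float),cv2.Rodrigues(np.array(m['R']))[0],np.array(m['t'],float),np.array(m['camera_matrix']),np.array([m['k1'],0,0,0,0]))[0][:,0]
E
python3 - <<'E'
from h import *
a,_=grab('side','s0');b,_=grab('top','t0')
for n in('side','top'):
    m=camera_model(n);R=np.array(m['R']);print(n,-R.T@np.array(m['t']),R[2],np.array(m['camera_matrix'])[0,0],m['k1'])
s=read_state();print(s['tool_rot'],s['time'],grip_point_offset)
E
```

```text
pics
side [ 520.68444301 -697.75148237  764.62894757] [ 0.15029769  0.79324842 -0.59005724] 471.82066944738267 -0.12472334423011751
top [252.36478391 -14.91616133 977.33689636] [ 0.4587921   0.06139819 -0.88641981] 382.7749301634235 -0.07942942023465822
[[ 9.13978938e-01  4.05761109e-01 -6.50693328e-04]
 [ 4.05761579e-01 -9.13976846e-01  1.96615402e-03]
 [ 2.03070200e-04 -2.06104972e-03 -9.99997855e-01]] 0.1 18.700000000000003
```

View pics/s0.png

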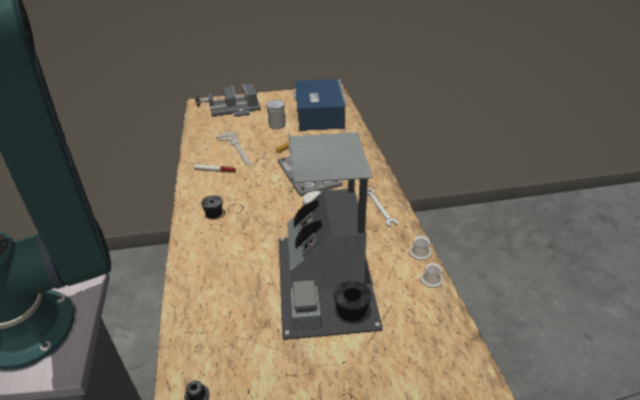

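View pics/t0.png

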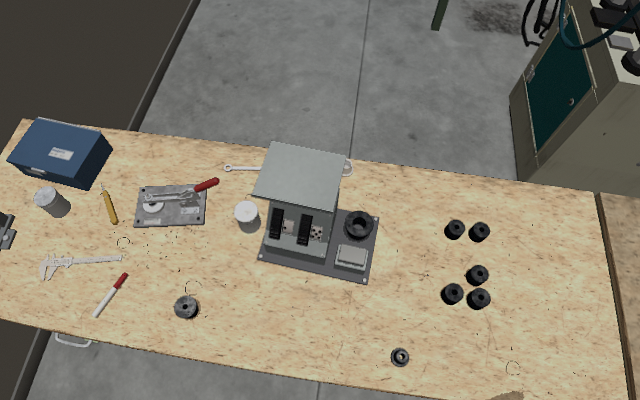

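The side view shows the counter with the key at about (305,297) and the stopper at (352,300). In the top view the left wheel is at about (277,222), its window at (288,226), the key at (352,257), the stopper at (359,225), the tin at (246,215), the canopy corners at about (272,142), (342,152), (331,210) and (254,195), and the plate corners at (258,258), (367,284) and (380,213).

```bash
python3 - <<'E'
from h import *
z=np.load('pics/t0.npz');X=cloud('top',z['d']);im=z['im']
sub=np.zeros(X.shape[:2],bool);sub[120:300,220:400]=1
def rect(mask,nm):
    P=X[mask&sub];r=cv2.minAreaRect(P[:,:2].astype(np.float32));print(nm,len(P),r,np.median(P[:,2]))
Z=X[...,2]
rect((Z>275)&(Z<310),'canopy')
k=np.zeros_like(sub);k[235:280,325:375]=1
rect((Z>62)&(Z<80)&k,'key')
for u,v in((258,258),(367,284),(380,213)):
    m=camera_model('top');K=np.array(m['camera_matrix']);R=np.array(m['R']);t=np.array(m['t'])
    p=cv2.undistortPoints(np.array([[[u,v]]],float),K,np.array([m['k1'],0,0,0,0]))[0,0];d=R.T@np.array([*p,1]);c=-R.T@t;print('plate',c+d*(8-c[2])/d[2])
for nm,(u,v) in dict(tin=(246,210),stop=(358,215),case=(290,250)).items(): print(nm,X[v,u])
c=im[190:290,230:390,::-1];cv2.imwrite('pics/c0.png',cv2.resize(c,None,fx=5,fy=5,interpolation=cv2.INTER_CUBIC))
E
```

```text
canopy 4839 ((662.6253051757812, 73.1836929321289), (170.31776428222656, 146.6436767578125), 85.22856140136719) 294.2386284222587
key 472 ((596.56591796875, -50.511131286621094), (102.31198120117188, 60.015647888183594), 80.17620849609375) 71.70582204411923
plate [562.61355608 175.63715184   8.        ]
plate [ 536.49281625 -117.27145988    8.        ]
plate [ 745.44821792 -135.49529811    8.        ]
tin [662.23541026 220.22799113  82.74390753]
stop [705.28127487 -71.45878975  57.54451105]
case [576.02787427  88.59992696  69.62700851]
```

View pics/c0.png

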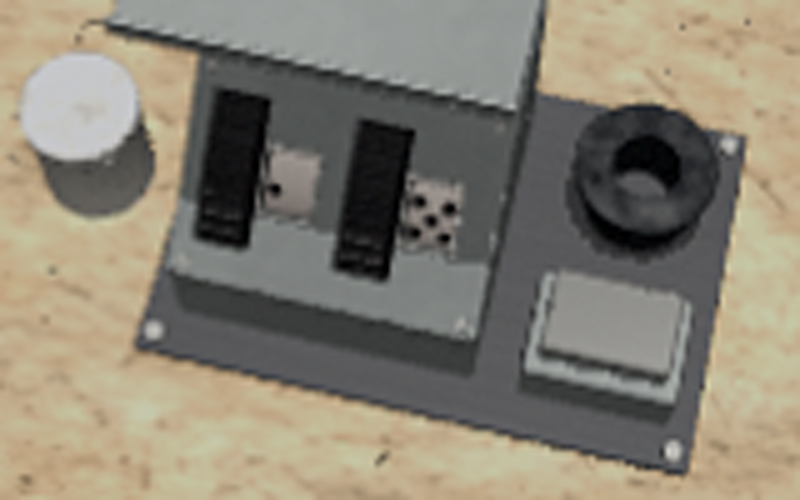

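Window one shows a single off-centre dot: this looks like the upper-left dot of "two", with the other still below the window, so the angle is about 0.7. I'll write a pose helper and move to a stand-off square to the rim.

```bash
cat >> h.py <<'E'
from scipy.spatial.transform import Rotation as Ro
yaw=-0.087; O=np.array([650.,74.3,0]); C=Ro.from_euler('z',yaw).as_matrix()
W=lambda p:O+C@np.array(p,float)          # counter -> world
L=lambda X:(np.asarray(X)-O)@C            # world -> counter
s2=.5**.5
Rt=C@np.array([[0,s2,s2],[1,0,0],[0,s2,-s2]])  # leaning tool
RIM=np.array([-42.4,55,122.4])
def go(p,R=Rt):
    s=read_state();T=np.array(s['tool_rot'])
    print('shift',(T.T@(np.array(p)-s['position'])).round(1),'rot',Ro.from_matrix(T.T@R).as_rotvec().round(3),'t',s['time'])
E
python3 - <<'E'
from h import *
go(W(RIM+120*np.array([-s2,0,s2])))
z=np.load('pics/t0.npz');X=cloud('top',z['d']);P=L(X.reshape(-1,3))
# checks in the counter frame: distance of left rim points from axle, lateral extent
im=z['im'].reshape(-1,3)
r=np.hypot(P[:,0],P[:,2]-80)
m=(abs(P[:,1]-55)<30)&(r>52)&(r<68)&(im.max(1)<45)&(P[:,0]<0)&(P[:,2]>90)
print(m.sum(),np.median(r[m]),P[m,1].min(),P[m,1].max())
n=(-P[:,0]+P[:,2]-80)*s2
m=(abs(P[:,1])<75)&(abs(n-46)<5)&(im.min(1)>80)&(P[:,2]>60)&(P[:,2]<150);print('fascia',np.median(n[m]),m.sum())
m=(abs(P[:,0]+50)<60)&(P[:,1]<-85)&(P[:,1]>-175)&(abs(P[:,2]-72)<5);Q=P[m];print('key',Q.min(0),Q.max(0))
print(proj('top',W([-32.5,26,112.5])),proj('top',W([-32.5,-46,112.5])))
E
```

```text
shift [ 539.4 -463.3  -11.5] rot [-0.71   0.417 -1.009] t 0.1
281 59.044539313311496 42.18493481771485 66.57756558155965
fascia 44.81587541520207 1476
key [ -72.04381044 -174.89470866   67.01279036] [ -27.45279502 -112.83963787   76.48480445]
[[286.56414224 226.48122129]] [[314.96625694 232.93816134]]
```

>>> {"method": "drive_tool", "body": {
  "targets": [
    [[540, -463, -11], [-0.71, 0.417, -1.009], -1],
    [[540, -463, -11], [-0.71, 0.417, -1.009], -1],
    [[540, -463, -11], [-0.71, 0.417, -1.009], -1],
    [[540, -463, -11], [-0.71, 0.417, -1.009], -1],
    [[540, -463, -11], [-0.71, 0.417, -1.009], -1],
    [[540, -463, -11], [-0.71, 0.417, -1.009], -1],
    [[540, -463, -11], [-0.71, 0.417, -1.009], -1],
    [[540, -463, -11], [-0.71, 0.417, -1.009], -1],
    [[540, -463, -11], [-0.71, 0.417, -1.009], -1],
    [[540, -463, -11], [-0.71, 0.417, -1.009], -1],
    [[540, -463, -11], [-0.71, 0.417, -1.009], -1],
    [[540, -463, -11], [-0.71, 0.417, -1.009], -1]
  ]
}}

```text
time: 1.3
position: [480.9, 2.6, 201.3]
tool_rot: [[0.088, 0.706, 0.703], [0.996, -0.061, -0.064], [-0.002, 0.706, -0.709]]
wrist_force: [0.9, -0.3, 0.1]
grip_width: -0.1
gripper_force: 0.0
```

```bash
python3 - <<'E'
from h import *
go(W(RIM+120*np.array([-s2,0,s2])));print(read_state()['position'])
E
```

```text
shift [141.2  29.   20.1] rot [-0.002  0.002  0.   ] t 1.3
[480.93360169   2.60688958 201.26477487]
```

>>> {"method": "drive_tool", "body": {
  "targets": [
    [[50, 5, 5], [0, 0, 0], -1],
    [[100, 10, 10], [0, 0, 0], -1],
    [[141, 15, 20], [0, 0, 0], -1],
    [[141, 15, 20], [0, 0, 0], -1],
    [[141, 15, 60], [0, 0, 0], -1],
    [[141, 15, 100], [0, 0, 0], -1],
    [[141, 15, 100], [0, 0, 0], -1],
    [[141, 15, 100], [0, 0, 0], -1]
  ]
}}

```text
time: 2.1
position: [573.7, 133.5, 138.7]
tool_rot: [[0.089, 0.709, 0.699], [0.996, -0.061, -0.065], [-0.003, 0.702, -0.712]]
wrist_force: [-1.4, 0.5, -0.1]
grip_width: -0.2
gripper_force: 0.0
```

```bash
cat >> h.py <<'E'
U=np.array([s2,0,s2]);N=np.array([-s2,0,s2])
def rel():
    s=read_state();d=L(s['position'])-RIM;print('slope %.1f lat %.1f out %.1f'%(d@U,d[1],d@N),'F',(C.T@s['wrist_force']).round(1),'t',s['time'])
E
python3 - <<'E'
from h import *
rel();go(W(RIM-14*U+12*N));grab('side','s1');grab('top','t1')
a=cv2.imread('pics/s1.png')[120:320,220:420];b=cv2.imread('pics/t1.png')[150:300,220:400]
cv2.imwrite('pics/c1.png',np.hstack([cv2.resize(a,(400,400)),cv2.resize(b,(400,400*150//180)) if 0 else cv2.resize(b,(400,400))]))
E
```

```text
slope -15.8 lat -2.7 out 38.9 F [-1.5  0.3 -0.1] t 2.1
shift [ 2.8  2.  26.9] rot [-0.007  0.004  0.001] t 2.1
```

View pics/c1.png

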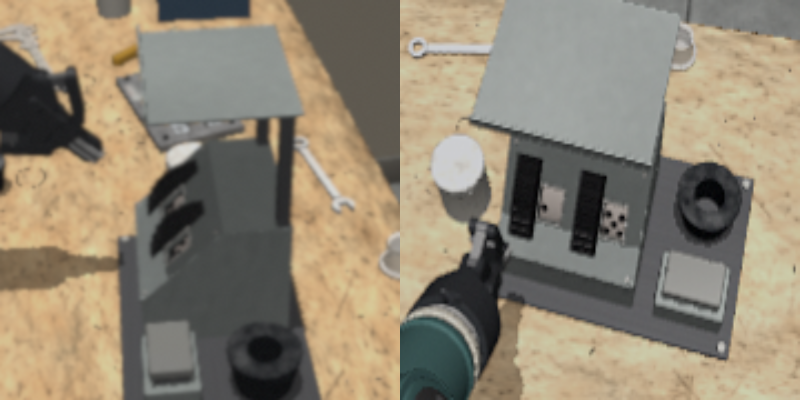

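The picture shows the shut fingertips short of the left wheel (right panel, about (490,235)). Both windows are still in view, and left wheel shows its one left-hand dot.

>>> {"method": "drive_tool", "body": {
  "targets": [
    [[2, 0, 10], [0, 0, 0], -1],
    [[2, 0, 20], [0, 0, 0], -1],
    [[2, 0, 20], [0, 0, 0], -1]
  ]
}}

```text
time: 2.5
position: [588.6, 134.3, 125.8]
tool_rot: [[0.089, 0.708, 0.701], [0.996, -0.062, -0.064], [-0.002, 0.704, -0.71]]
wrist_force: [0.0, -0.7, 0.2]
grip_width: 0.0
gripper_force: 0.0
```

```bash
python3 - <<'E'
from h import *
print(proj('top',[573.7,133.5,138.7]));rel();go(W(RIM-14*U+2*N))
E
```

```text
[[269.6382394  237.90222797]]
slope -14.5 lat -0.5 out 19.4 F [ 0.1 -0.7  0.2] t 2.5
shift [ 0.6  0.6 17.4] rot [-0.004  0.003  0.   ] t 2.5
```

```bash
python3 - <<'E'
from h import *
grab('top','t2');b=cv2.imread('pics/t2.png')[190:270,240:340]
p=proj('top',[W(RIM-14.5*U+19.4*N),W(RIM)]);print(p)
b=cv2.resize(b,None,fx=7,fy=7,interpolation=cv2.INTER_CUBIC)
for q in p: cv2.circle(b,tuple(int(x) for x in ((q-[240,190]+.5)*7)),4,(0,0,255),1)
cv2.imwrite('pics/c2.png',b)
E
```

```text
[[270.85336987 234.1198019 ]
 [273.78781942 225.83860444]]
```

View pics/c2.png

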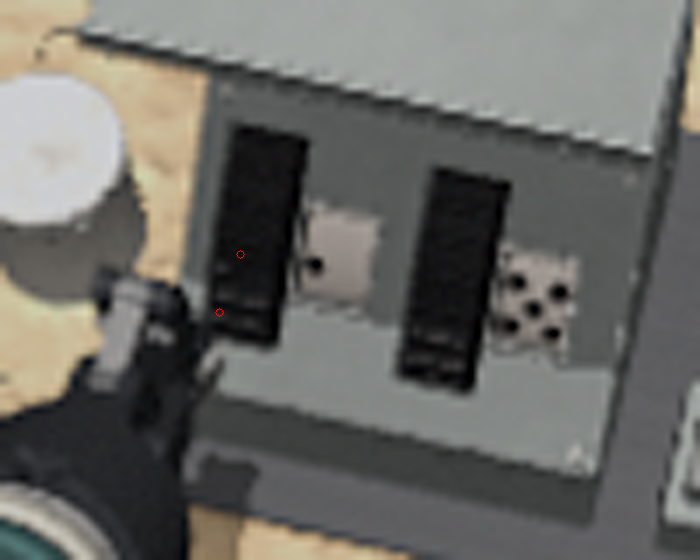

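```bash
python3 - <<'E'
from h import *
z=np.load('pics/t2.npz');X=cloud('top',z['d']);s=read_state();T=np.array(s['tool_rot']);p=np.array(s['position'])
print(proj('top',[p-k*T[:,2] for k in (0,20,50,90)]).round(1).tolist())
Q=(X-p)@T
print('tool-frame of pixels')
for v in range(230,250,3): print(v,[tuple(Q[v,u].round().astype(int)) for u in range(252,276,3)])
z=np.load('pics/t0.npz');P=L(cloud('top',z['d']))
for v in (218,222,226,230): print(v,[(u,*P[v,u].round().astype(int)) for u in range(268,286,2)])
E
```

```text
[[271.0, 234.2], [268.8, 237.2], [265.1, 242.0], [260.0, 248.9]]
tool-frame of pixels
230 [(np.int64(76), np.int64(-47), np.int64(103)), (np.int64(6), np.int64(59), np.int64(-129)), (np.int64(1), np.int64(59), np.int64(-127)), (np.int64(-5), np.int64(60), np.int64(-126)), (np.int64(50), np.int64(-51), np.int64(130)), (np.int64(19), np.int64(-7), np.int64(34)), (np.int64(9), np.int64(1), np.int64(21)), (np.int64(2), np.int64(1), np.int64(24))]
233 [(np.int64(78), np.int64(-61), np.int64(114)), (np.int64(6), np.int64(51), np.int64(-127)), (np.int64(-1), np.int64(54), np.int64(-131)), (np.int64(-7), np.int64(55), np.int64(-128)), (np.int64(-13), np.int64(56), np.int64(-127)), (np.int64(18), np.int64(-15), np.int64(35)), (np.int64(9), np.int64(-10), np.int64(28)), (np.int64(0), np.int64(-5), np.int64(21))]
236 [(np.int64(77), np.int64(-70), np.int64(115)), (np.int64(3), np.int64(48), np.int64(-134)), (np.int64(-3), np.int64(49), np.int64(-132)), (np.int64(-6), np.int64(45), np.int64(-120)), (np.int64(-12), np.int64(46), np.int64(-121)), (np.int64(-13), np.int64(36), np.int64(-96)), (np.i
[... 2708 characters left out ...]
(-42), np.int64(50), np.int64(123)), (278, np.int64(-40), np.int64(45), np.int64(122)), (280, np.int64(-34), np.int64(43), np.int64(109)), (282, np.int64(-34), np.int64(37), np.int64(112)), (284, np.int64(-29), np.int64(34), np.int64(104))]
230 [(268, np.int64(-45), np.int64(72), np.int64(94)), (270, np.int64(-50), np.int64(64), np.int64(108)), (272, np.int64(-49), np.int64(59), np.int64(110)), (274, np.int64(-50), np.int64(53), np.int64(115)), (276, np.int64(-49), np.int64(48), np.int64(116)), (278, np.int64(-48), np.int64(43), np.int64(115)), (280, np.int64(-38), np.int64(42), np.int64(95)), (282, np.int64(-25), np.int64(43), np.int64(65)), (284, np.int64(-38), np.int64(32), np.int64(99))]
```

```bash
python3 - <<'E'
from h import *
s=read_state();T=np.array(s['tool_rot']);p=np.array(s['position']);print(s['time'],s['grip_width'])
grab('side','s3');b=cv2.imread('pics/s3.png')[130:260,200:340]
b=cv2.resize(b,None,fx=4,fy=4,interpolation=cv2.INTER_CUBIC)
for q in proj('side',[p,p-20*T[:,2],p-70*T[:,2],W(RIM)]): cv2.circle(b,tuple(int(x) for x in ((q-[200,130]+.5)*4)),4,(0,0,255),1)
cv2.imwrite('pics/c3.png',b)
E
```

```text
2.55 0.12797451051984887
```

View pics/c3.png

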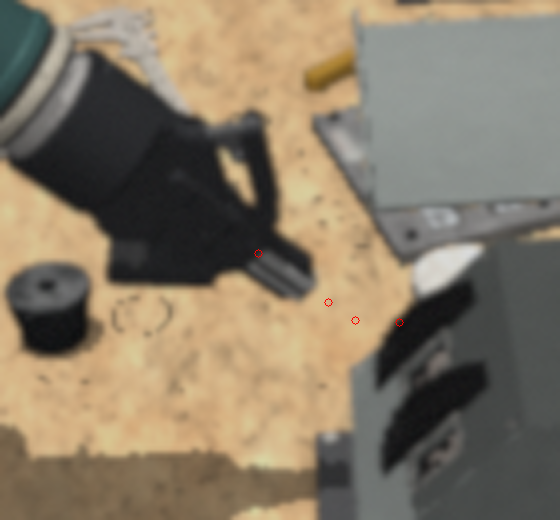

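```bash
python3 - <<'E'
from h import *
im,d=grab('side','s4');a=np.load('pics/s3.npz')['im'];print(abs(im.astype(int)-a).max())
s=read_state();T=np.array(s['tool_rot']);p=np.array(s['position'])
Q=((cloud('side',d)-p)@T)
m=(abs(Q[...,0])<30)&(abs(Q[...,1])<60)&(Q[...,2]<12)&(Q[...,2]>-110)
for a in range(-110,12,8):
    k=m&(Q[...,2]>=a)&(Q[...,2]<a+8)
    if k.sum(): print(a,k.sum(),Q[k].min(0).round(),Q[k].max(0).round())
E
```

```text
36
-110 147 [ -19.  -46. -110.] [  19.   52. -102.]
-102 121 [ -17.  -43. -102.] [ 18.  47. -94.]
-94 145 [-16. -37. -94.] [ 14.  41. -86.]
-86 89 [-16. -30. -86.] [ 10.  34. -78.]
-78 45 [-14. -10. -78.] [ -2.  18. -70.]
-70 44 [-13. -10. -70.] [  7.  16. -62.]
-62 52 [-14. -11. -62.] [  5.  17. -54.]
-54 48 [-14. -11. -54.] [  6.  17. -46.]
-46 33 [-13. -10. -45.] [  7.  15. -38.]
-38 7 [-14.  -2. -38.] [  6.   9. -35.]
```

The fingertips look about 36 mm short of the reported TCP, in depth as well as in the picture (crop tip (305,290), TCP projected at (355,320)). I'll advance along the tool axis and rely on the force for contact.

>>> {"method": "drive_tool", "body": {
  "targets": [
    [[2, 0, 15], [0, 0, 0], -1],
    [[2, 0, 30], [0, 0, 0], -1],
    [[2, 0, 40], [0, 0, 0], -1],
    [[2, 0, 40], [0, 0, 0], -1],
    [[2, 0, 40], [0, 0, 0], -1]
  ]
}}

```text
time: 3.15
position: [616.9, 134.0, 98.4]
tool_rot: [[0.089, 0.707, 0.702], [0.996, -0.062, -0.064], [-0.002, 0.705, -0.71]]
wrist_force: [-0.6, -0.2, -0.0]
grip_width: -0.1
gripper_force: 0.0
```

```bash
cat >> h.py <<'E'
def tip(n):
    _,d=get_image(n);s=read_state();T=np.array(s['tool_rot']);p=np.array(s['position']);Q=(cloud(n,d)-p)@T
    m=(abs(Q[...,0])<25)&(abs(Q[...,1])<25)&(Q[...,2]>-75)&(Q[...,2]<60);h=np.histogram(Q[m][:,2],np.arange(-75,61,5));print(list(zip(h[1].astype(int).tolist(),h[0].tolist())))
E
python3 - <<'E'
from h import *
rel();tip('side')
E
```

```text
slope -14.0 lat 1.6 out -20.0 F [-0.6 -0.3 -0. ] t 3.15
[(-75, 24), (-70, 28), (-65, 31), (-60, 29), (-55, 27), (-50, 29), (-45, 21), (-40, 11), (-35, 0), (-30, 0), (-25, 2), (-20, 58), (-15, 36), (-10, 44), (-5, 70), (0, 22), (5, 11), (10, 1), (15, 0), (20, 0), (25, 0), (30, 0), (35, 0), (40, 0), (45, 0), (50, 0), (55, 0)]
```

>>> {"method": "drive_tool", "body": {
  "targets": [
    [[0, 0, 7], [0, 0, 0], -1],
    [[0, 0, 13], [0, 0, 0], -1],
    [[0, 0, 13], [0, 0, 0], -1]
  ]
}}

```text
time: 3.5
position: [626.0, 133.0, 88.3]
tool_rot: [[0.089, 0.708, 0.701], [0.996, -0.062, -0.064], [-0.002, 0.704, -0.71]]
wrist_force: [0.2, 0.2, 0.1]
grip_width: 0.2
gripper_force: 0.0
```

>>> {"method": "drive_tool", "body": {
  "targets": [
    [[0, 0, 3], [0, 0, 0], -1],
    [[0, 0, 3], [0, 0, 0], -1]
  ]
}}

```text
time: 3.7
position: [628.3, 133.1, 87.1]
tool_rot: [[0.089, 0.707, 0.702], [0.996, -0.062, -0.064], [-0.002, 0.705, -0.709]]
wrist_force: [-1.6, 0.5, 0.9]
grip_width: -0.2
gripper_force: 1.1
```

>>> {"method": "drive_tool", "body": {
  "targets": [
    [[0, 0, 2], [0, 0, 0], -1],
    [[0, 0, 2], [0, 0, 0], -1]
  ]
}}

```text
time: 3.9
position: [629.0, 133.1, 86.6]
tool_rot: [[0.089, 0.707, 0.702], [0.996, -0.062, -0.064], [-0.002, 0.705, -0.709]]
wrist_force: [-15.2, -0.0, 10.3]
grip_width: -0.3
gripper_force: 8.2
```

>>> {"method": "drive_tool", "body": {
  "targets": [
    [[0, 2, -0.5], [0, 0, 0], -1],
    [[0, 6, -0.5], [0, 0, 0], -1],
    [[0, 10, -0.5], [0, 0, 0], -1],
    [[0, 14, -0.5], [0, 0, 0], -1],
    [[0, 14, -0.5], [0, 0, 0], -1]
  ]
}}

```text
time: 4.4
position: [639.4, 132.2, 98.6]
tool_rot: [[0.089, 0.705, 0.704], [0.996, -0.062, -0.064], [-0.001, 0.707, -0.708]]
wrist_force: [-14.9, -1.1, 11.5]
grip_width: -0.0
gripper_force: 9.1
```

```bash
python3 - <<'E'
from h import *
rel();grab('top','t5');b=cv2.imread('pics/t5.png')[190:270,240:340]
cv2.imwrite('pics/c5.png',cv2.resize(b,None,fx=7,fy=7,interpolation=cv2.INTER_CUBIC))
E
```

```text
slope 2.1 lat 1.8 out -35.8 F [-14.7  -2.4  11.5] t 4.4
```

View pics/c5.png

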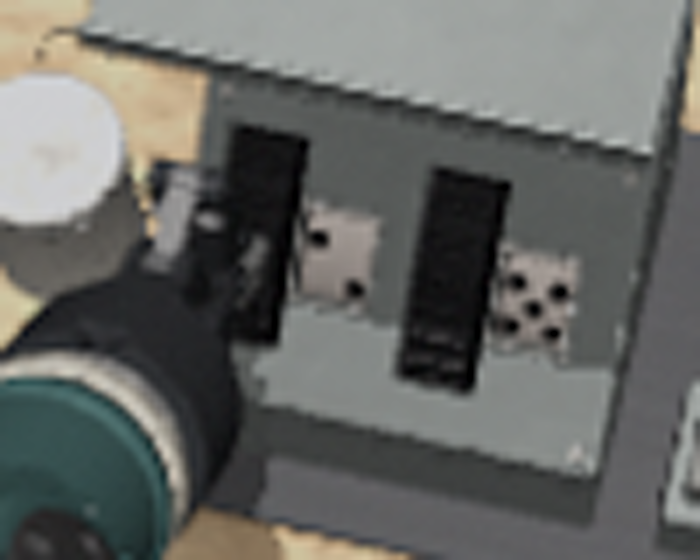

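Two dots now show, at (320,238) and (355,288) with the window centre at about (339,258), so the angle is about 1.0. The wheel follows the finger; I'll continue.

>>> {"method": "drive_tool", "body": {
  "targets": [
    [[0, 4, -0.5], [0, 0, 0], -1],
    [[0, 8, -0.5], [0, 0, 0], -1],
    [[0, 12, -0.5], [0, 0, 0], -1],
    [[0, 12, -0.5], [0, 0, 0], -1],
    [[0, 12, -10], [0, 0, 0], -1],
    [[0, 12, -10], [0, 0, 0], -1],
    [[0, -4, -10], [0, 0, 0], -1],
    [[0, -16, -10], [0, 0, 0], -1],
    [[0, -16, -10], [0, 0, 0], -1],
    [[0, -16, -4], [0, 0, 0], -1],
    [[0, -16, -0.5], [0, 0, 0], -1],
    [[0, -16, -0.5], [0, 0, 0], -1]
  ]
}}

```text
time: 5.65
position: [628.3, 133.1, 85.1]
tool_rot: [[0.089, 0.706, 0.702], [0.996, -0.062, -0.064], [-0.002, 0.705, -0.709]]
wrist_force: [0.1, 0.2, 0.1]
grip_width: -0.0
gripper_force: 0.0
```

>>> {"method": "drive_tool", "body": {
  "targets": [
    [[0, 4, 0], [0, 0, 0], -1],
    [[0, 8, 0], [0, 0, 0], -1],
    [[0, 12, 0], [0, 0, 0], -1],
    [[0, 16, 0], [0, 0, 0], -1],
    [[0, 20, 0], [0, 0, 0], -1],
    [[0, 24, 0], [0, 0, 0], -1],
    [[0, 28, 0], [0, 0, 0], -1],
    [[0, 28, 0], [0, 0, 0], -1]
  ]
}}

```text
time: 6.45
position: [648.4, 131.2, 107.0]
tool_rot: [[0.089, 0.705, 0.704], [0.996, -0.062, -0.064], [-0.002, 0.707, -0.707]]
wrist_force: [-5.1, -2.2, 5.7]
grip_width: 0.2
gripper_force: 3.9
```

```bash
cat >> h.py <<'E'
def dots(tag):
    # dark blobs inside the left/right windows of the top view (unwarped onto the fascia plane)
    im,_=grab('top',tag);out=[]
    for nm,y0 in(('L',23),('R',-49)):
        g=[[W([*( -32.5+s2*u,),y0-y,112.5+s2*u]) for y in np.arange(-14,14.1,.5)] for u in np.arange(18,-18.1,-.5)]
        q=proj('top',np.array(g).reshape(-1,3)).reshape(73,57,2).astype(np.float32)
        w=cv2.remap(im,q[...,0],q[...,1],cv2.INTER_CUBIC).mean(2).astype(np.uint8);out.append(w)
        n,_,st,c=cv2.connectedComponentsWithStats((w<95).astype(np.uint8))
        print(nm,[(a,round(18-cy/2,1),round(cx/2-14,1)) for a,(cx,cy) in zip(st[1:,4].tolist(),c[1:]) if 30<a<900])
    cv2.imwrite(f'pics/w_{tag}.png',cv2.resize(np.hstack(out),None,fx=5,fy=5,interpolation=0))
E
python3 - <<'E'
from h import *
rel();dots('t6')
E
```

```text
slope 14.4 lat 1.5 out -36.2 F [-4.9 -2.6  5.7] t 6.45
L [(108, np.float64(15.5), np.float64(7.1)), (728, np.float64(-6.9), np.float64(-7.4)), (52, np.float64(0.9), np.float64(13.6)), (72, np.float64(-14.0), np.float64(13.0))]
R [(268, np.float64(6.3), np.float64(-9.9)), (239, np.float64(6.4), np.float64(8.1)), (174, np.float64(-1.7), np.float64(-0.9)), (38, np.float64(-5.1), np.float64(13.6)), (343, np.float64(-10.2), np.float64(-9.7)), (183, np.float64(-9.8), np.float64(6.9)), (41, np.float64(-15.5), np.float64(-0.6))]
```

View pics/w_t6.png

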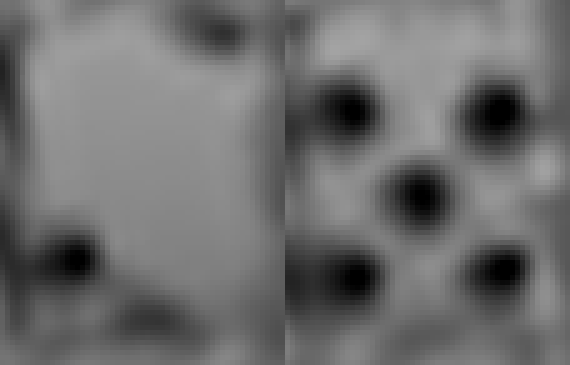

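The left window shows the second dot of "two" leaving at the top right and the upper-left dot of "three" entering, so the angle is about 1.58. That leaves about 1.56 rad, or 95 mm of rim. The next call is one full stroke.

>>> {"method": "drive_tool", "body": {
  "targets": [
    [[0, 0, 0], [0, 0, 0], -1],
    [[0, 0, -10], [0, 0, 0], -1],
    [[0, -14, -10], [0, 0, 0], -1],
    [[0, -28, -10], [0, 0, 0], -1],
    [[0, -28, -8], [0, 0, 0], -1],
    [[0, -28, 0.8], [0, 0, 0], -1],
    [[0, -28, 0.8], [0, 0, 0], -1],
    [[0, -22, 0.7], [0, 0, 0], -1],
    [[0, -16, 0.6], [0, 0, 0], -1],
    [[0, -10, 0.5], [0, 0, 0], -1],
    [[0, -4, 0.3], [0, 0, 0], -1],
    [[0, 0, 0.3], [0, 0, 0], -1]
  ]
}}

```text
time: 7.7
position: [648.6, 131.7, 105.9]
tool_rot: [[0.089, 0.705, 0.703], [0.996, -0.062, -0.063], [-0.001, 0.706, -0.708]]
wrist_force: [-4.8, 1.1, 3.7]
grip_width: 0.1
gripper_force: 3.0
```

>>> {"method": "drive_tool", "body": {
  "targets": [
    [[0, 0, 0], [0, 0, 0], -1]
  ]
}}

```text
time: 7.8
position: [649.0, 131.7, 106.2]
tool_rot: [[0.088, 0.704, 0.704], [0.996, -0.062, -0.063], [-0.001, 0.707, -0.707]]
wrist_force: [-3.9, -0.3, 7.2]
grip_width: 0.1
gripper_force: 3.3
```

```bash
python3 - <<'E'
from h import *
rel();dots('t7')
E
```

```text
slope 14.3 lat 2.1 out -37.2 F [-3.9 -0.6  7.2] t 7.8
L [(573, np.float64(2.5), np.float64(-10.8)), (198, np.float64(3.0), np.float64(-0.1)), (51, np.float64(0.2), np.float64(13.7)), (202, np.float64(-5.2), np.float64(8.0)), (64, np.float64(-14.3), np.float64(13.1)), (58, np.float64(-15.6), np.float64(4.0))]
R [(268, np.float64(6.4), np.float64(-9.9)), (238, np.float64(6.4), np.float64(8.1)), (174, np.float64(-1.7), np.float64(-0.9)), (37, np.float64(-5.1), np.float64(13.6)), (345, np.float64(-10.2), np.float64(-9.7)), (182, np.float64(-9.8), np.float64(6.9)), (37, np.float64(-15.6), np.float64(-0.6))]
```

Centre dot of "three" sits at +3.0, where about +2.5 means centred, so the angle is about 2.1. Two more full strokes and a trim remain.

>>> {"method": "drive_tool", "body": {
  "targets": [
    [[0, 0, 0], [0, 0, 0], -1],
    [[0, 0, -10], [0, 0, 0], -1],
    [[0, -14, -10], [0, 0, 0], -1],
    [[0, -28, -10], [0, 0, 0], -1],
    [[0, -28, -8], [0, 0, 0], -1],
    [[0, -28, 0.8], [0, 0, 0], -1],
    [[0, -28, 0.8], [0, 0, 0], -1],
    [[0, -22, 0.7], [0, 0, 0], -1],
    [[0, -16, 0.6], [0, 0, 0], -1],
    [[0, -10, 0.5], [0, 0, 0], -1],
    [[0, -4, 0.3], [0, 0, 0], -1],
    [[0, 0, 0.2], [0, 0, 0], -1]
  ]
}}

```text
time: 9.05
position: [649.1, 131.6, 107.7]
tool_rot: [[0.089, 0.704, 0.705], [0.996, -0.062, -0.064], [-0.001, 0.708, -0.706]]
wrist_force: [-9.2, -1.7, 8.2]
grip_width: 0.0
gripper_force: 5.7
```

>>> {"method": "drive_tool", "body": {
  "targets": [
    [[0, 0, 0], [0, 0, 0], -1],
    [[0, 0, -10], [0, 0, 0], -1],
    [[0, -14, -10], [0, 0, 0], -1],
    [[0, -28, -10], [0, 0, 0], -1],
    [[0, -28, -8], [0, 0, 0], -1],
    [[0, -28, 0.8], [0, 0, 0], -1],
    [[0, -28, 0.8], [0, 0, 0], -1],
    [[0, -22, 0.7], [0, 0, 0], -1],
    [[0, -16, 0.6], [0, 0, 0], -1],
    [[0, -10, 0.5], [0, 0, 0], -1],
    [[0, -4, 0.3], [0, 0, 0], -1],
    [[0, 0, 0.2], [0, 0, 0], -1]
  ]
}}

```text
time: 10.25
position: [649.1, 131.5, 106.2]
tool_rot: [[0.089, 0.705, 0.704], [0.996, -0.062, -0.063], [-0.001, 0.707, -0.707]]
wrist_force: [-6.1, 0.5, 3.9]
grip_width: -0.2
gripper_force: 3.7
```

>>> {"method": "drive_tool", "body": {
  "targets": [
    [[0, 0, 0], [0, 0, 0], -1]
  ]
}}

```text
time: 10.35
position: [649.5, 131.6, 106.4]
tool_rot: [[0.089, 0.704, 0.705], [0.996, -0.062, -0.063], [-0.001, 0.707, -0.707]]
wrist_force: [-5.5, 0.0, 6.3]
grip_width: 0.2
gripper_force: 4.3
```

```bash
python3 - <<'E'
from h import *
rel();dots('t8')
E
```

```text
slope 14.8 lat 2.0 out -37.4 F [-5.5 -0.5  6.3] t 10.35
L [(780, np.float64(1.1), np.float64(-10.0)), (193, np.float64(13.2), np.float64(7.3)), (58, np.float64(0.3), np.float64(13.5)), (215, np.float64(-4.1), np.float64(7.3)), (68, np.float64(-14.0), np.float64(13.0)), (60, np.float64(-15.6), np.float64(4.0))]
R [(269, np.float64(6.4), np.float64(-9.9)), (238, np.float64(6.4), np.float64(8.1)), (172, np.float64(-1.7), np.float64(-0.9)), (35, np.float64(-5.2), np.float64(13.7)), (343, np.float64(-10.2), np.float64(-9.7)), (185, np.float64(-9.8), np.float64(6.9)), (40, np.float64(-15.6), np.float64(-0.7))]
```

View pics/w_t8.png

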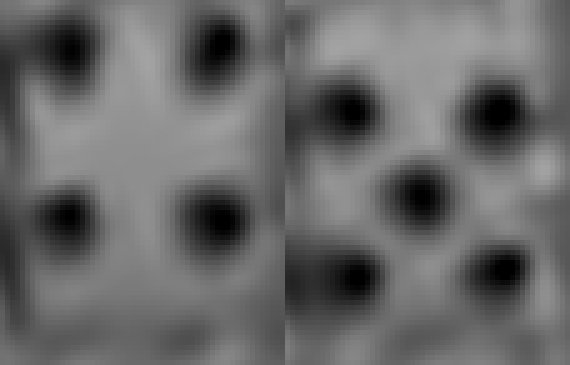

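Four dots stand in the left window, at +13.3 and −3.9 mm with a mid of 4.7. A quick profile of the window edges will check the centring reference.

```bash
python3 - <<'E'
from h import *
im=np.load('pics/t8.npz')['im'].astype(np.float32)
for y0 in(23,-49):
  us=np.arange(-30,31,1.5)
  v=[]
  for dy in (-4,-2,0,2,4) if y0>0 else (2,4,-4):
    q=proj('top',[W([-32.5+s2*u,y0+dy,112.5+s2*u]) for u in us]).astype(np.float32)
    v.append(cv2.remap(im,q[None,:,0].copy(),q[None,:,1].copy(),cv2.INTER_LINEAR)[0])
  m=np.mean(v,0); print(y0,[(float(u),int(a.mean()),int(a[0]-a[2])) for u,a in zip(us,m)])
E
```

```text
23 [(-30.0, 135, -1), (-28.5, 135, -1), (-27.0, 135, -1), (-25.5, 135, -1), (-24.0, 136, -1), (-22.5, 134, -1), (-21.0, 124, -1), (-19.5, 114, 0), (-18.0, 108, 1), (-16.5, 98, 2), (-15.0, 98, 4), (-13.5, 106, 8), (-12.0, 115, 10), (-10.5, 123, 12), (-9.0, 123, 12), (-7.5, 121, 11), (-6.0, 117, 11), (-4.5, 113, 10), (-3.0, 116, 11), (-1.5, 124, 11), (0.0, 135, 12), (1.5, 140, 12), (3.0, 143, 12), (4.5, 145, 13), (6.0, 146, 13), (7.5, 144, 13), (9.0, 141, 12), (10.5, 134, 12), (12.0, 130, 11), (13.5, 127, 11), (15.0, 125, 11), (16.5, 126, 9), (18.0, 120, 6), (19.5, 107, 3), (21.0, 95, 0), (22.5, 90, 0), (24.0, 88, -1), (25.5, 88, -1), (27.0, 89, -1), (28.5, 89, -1), (30.0, 89, -1)]
-49 [(-30.0, 135, -1), (-28.5, 135, -1), (-27.0, 135, -1), (-25.5, 134, -1), (-24.0, 135, -1), (-22.5, 136, -2), (-21.0, 128, -2), (-19.5, 118, 0), (-18.0, 112, 0), (-16.5, 104, 2), (-15.0, 102, 4), (-13.5, 104, 8), (-12.0, 102, 9), (-10.5, 100, 10), (-9.0, 96, 10), (-7.5, 109, 11), (-6.0, 114, 11), (-4.5, 101, 9), (-3.0, 84, 8), (-1.5, 80, 7), (0.0, 85, 7), (1.5, 110, 10), (3.0, 122, 11), (4.5, 113, 10), (6.0, 109, 10), (7.5, 110, 9), (9.0, 127, 11), (10.5, 140, 12), (12.0, 149, 13), (13.5, 153, 13), (15.0, 151, 13), (16.5, 141, 11), (18.0, 129, 8), (19.5, 113, 4), (21.0, 98, 1), (22.5, 91, 0), (24.0, 88, -1), (25.5, 88, -1), (27.0, 89, -1), (28.5, 89, -1), (30.0, 89, -1)]
```

The window edges (−15 to +18) put the centred reading at +2.8 to +3.6, so the wheel is about 0.04 rad past four, within tolerance. I'll retreat straight back.

>>> {"method": "drive_tool", "body": {
  "targets": [
    [[0, 0, -8], [0, 0, 0], -1],
    [[0, 0, -20], [0, 0, 0], -1],
    [[0, 0, -60], [0, 0, 0], -1],
    [[0, 0, -100], [0, 0, 0], -1],
    [[0, 0, -150], [0, 0, 0], -1],
    [[0, 0, -150], [0, 0, 0], -1],
    [[0, 0, -150], [0, 0, 0], -1]
  ]
}}

```text
time: 11.1
position: [542.2, 141.5, 212.9]
tool_rot: [[0.088, 0.704, 0.705], [0.996, -0.062, -0.062], [0.0, 0.707, -0.707]]
wrist_force: [1.0, -0.2, -0.5]
grip_width: 0.0
gripper_force: 0.0
```

```bash
python3 - <<'E'
from h import *
rel();dots('t9')
V=C@np.array([[0,1,0],[1,0,0],[0,0,-1.]])
go(W([-110,-144,200]),V);go(W([-50,-144,150]),V)
E
```

```text
slope 13.9 lat 2.6 out 114.1 F [ 1.1 -0.1 -0.5] t 11.1
L [(797, np.float64(0.9), np.float64(-9.9)), (195, np.float64(13.2), np.float64(7.3)), (283, np.float64(-3.1), np.float64(8.7)), (75, np.float64(-14.0), np.float64(13.0)), (60, np.float64(-15.6), np.float64(4.0))]
R [(276, np.float64(6.3), np.float64(-9.9)), (243, np.float64(6.4), np.float64(8.2)), (177, np.float64(-1.7), np.float64(-0.9)), (39, np.float64(-5.3), np.float64(13.6)), (351, np.float64(-10.2), np.float64(-9.7)), (194, np.float64(-9.8), np.float64(6.9)), (45, np.float64(-15.6), np.float64(-0.6))]
shift [-201.    -4.9   10.3] rot [ 0.782  0.002 -0.001] t 11.15
shift [-200.9    2.4   88. ] rot [ 0.782  0.002 -0.001] t 11.15
```

>>> {"method": "drive_tool", "body": {
  "targets": [
    [[-50, -5, 0], [0, 0, 0], -1],
    [[-100, -5, 0], [0.1, 0, 0], -1],
    [[-150, -5, 5], [0.2, 0, 0], -1],
    [[-201, -5, 10], [0.35, 0, 0], -1],
    [[-201, -5, 10], [0.5, 0, 0], -1],
    [[-201, -5, 10], [0.65, 0, 0], -1],
    [[-201, -5, 10], [0.782, 0, 0], -1],
    [[-201, 0, 45], [0.782, 0, 0], -1],
    [[-201, 2, 88], [0.782, 0, 0], -1],
    [[-201, 2, 88], [0.782, 0, 0], -1],
    [[-201, 2, 88], [0.782, 0, 0], -1]
  ]
}}

```text
time: 12.25
position: [586.4, -65.2, 145.4]
tool_rot: [[0.089, 0.996, -0.009], [0.996, -0.089, -0.0], [-0.001, -0.008, -1.0]]
wrist_force: [-0.4, 0.1, -0.2]
grip_width: -0.1
gripper_force: 0.0
```

```bash
python3 - <<'E'
from h import *
s=read_state();print(L(s['position']))
for n in('side','top'):
    im,d=grab(n,n+'10');P=L(cloud(n,d));T=np.array(s['tool_rot'])
    m=(abs(P[...,0]+50)<45)&(abs(P[...,1]+144)<45)&(P[...,2]>120)&(P[...,2]<330)
    for a in range(120,330,10):
        k=m&(P[...,2]>=a)&(P[...,2]<a+10)
        if k.sum()>2 and a<230: print(n,a,k.sum(),P[k].min(0).round(),P[k].max(0).round())
V=C@np.array([[0,1,0],[1,0,0],[0,0,-1.]]);go(W([-50,-144,120]),V)
b=cv2.imread('pics/side10.png')[150:350,200:420];cv2.imwrite('pics/c10.png',cv2.resize(b,None,fx=2.5,fy=2.5))
E
```

```text
[ -51.18525072 -144.53395274  145.38915206]
side 180 24 [ -61. -157.  183.] [ -39. -150.  190.]
side 190 61 [ -62. -158.  190.] [ -37. -149.  200.]
side 200 66 [ -62. -159.  200.] [ -37. -150.  210.]
side 210 65 [ -61. -158.  210.] [ -35. -135.  220.]
side 220 90 [ -78. -160.  220.] [ -17. -134.  230.]
shift [ 0.5  0.2 29.9] rot [-0.     0.002 -0.002] t 12.35
```

View pics/c10.png

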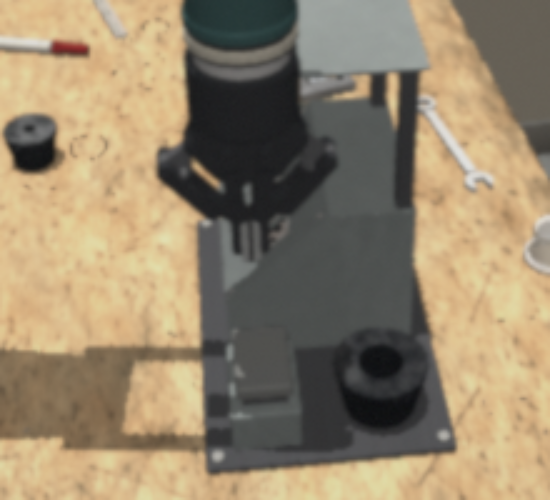

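The fingertip hangs over the key, which is at about (262,360) in the crop, with its end about 37 mm above the reported TCP. Stopper and canopy are clear, so I'll descend.

>>> {"method": "drive_tool", "body": {
  "targets": [
    [[0, 0, 40], [0, 0, 0], -1],
    [[0, 0, 80], [0, 0, 0], -1],
    [[0, 0, 98], [0, 0, 0], -1],
    [[0, 0, 98], [0, 0, 0], -1],
    [[0, 0, 98], [0, 0, 0], -1]
  ]
}}

```text
time: 12.85
position: [588.4, -65.4, 54.2]
tool_rot: [[0.089, 0.996, 0.003], [0.996, -0.089, -0.003], [-0.002, 0.004, -1.0]]
wrist_force: [0.8, 0.3, 1.0]
grip_width: 0.2
gripper_force: 0.0
```

>>> {"method": "drive_tool", "body": {
  "targets": [
    [[0, 0, 5], [0, 0, 0], -1],
    [[0, 0, 10], [0, 0, 0], -1],
    [[0, 0, 10], [0, 0, 0], -1],
    [[0, 0, 10], [0, 0, 0], -1]
  ]
}}

```text
time: 13.25
position: [587.9, -65.3, 42.2]
tool_rot: [[0.089, 0.996, 0.0], [0.996, -0.089, -0.002], [-0.002, 0.001, -1.0]]
wrist_force: [-0.2, 0.1, -0.1]
grip_width: -0.1
gripper_force: 0.0
```

>>> {"method": "drive_tool", "body": {
  "targets": [
    [[0, 0, 4], [0, 0, 0], -1],
    [[0, 0, 7], [0, 0, 0], -1],
    [[0, 0, 7], [0, 0, 0], -1],
    [[0, 0, 7], [0, 0, 0], -1]
  ]
}}

```text
time: 13.65
position: [588.3, -65.3, 35.5]
tool_rot: [[0.089, 0.996, 0.001], [0.996, -0.089, -0.002], [-0.002, 0.001, -1.0]]
wrist_force: [0.3, -1.1, 2.9]
grip_width: -0.0
gripper_force: 1.4
```

>>> {"method": "drive_tool", "body": {
  "targets": [
    [[0, 0, 3], [0, 0, 0], -1],
    [[0, 0, 3], [0, 0, 0], -1],
    [[0, 0, 3], [0, 0, 0], -1]
  ]
}}

```text
time: 13.95
position: [588.4, -65.3, 32.4]
tool_rot: [[0.089, 0.996, 0.001], [0.996, -0.089, -0.002], [-0.002, 0.002, -1.0]]
wrist_force: [2.3, -0.1, 3.8]
grip_width: 0.0
gripper_force: 2.0
```

>>> {"method": "drive_tool", "body": {
  "targets": [
    [[0, 0, 3], [0, 0, 0], -1],
    [[0, 0, 5.5], [0, 0, 0], -1],
    [[0, 0, 5.5], [0, 0, 0], -1],
    [[0, 0, 5.5], [0, 0, 0], -1]
  ]
}}

```text
time: 14.35
position: [588.5, -65.4, 29.5]
tool_rot: [[0.089, 0.996, 0.002], [0.996, -0.089, -0.002], [-0.002, 0.002, -1.0]]
wrist_force: [-4.3, 0.9, 13.4]
grip_width: -0.1
gripper_force: 7.4
```

>>> {"method": "drive_tool", "body": {
  "targets": [
    [[0, 0, 0.7], [0, 0, 0], -1],
    [[0, 0, 0.7], [0, 0, 0], -1],
    [[0, 0, 0.7], [0, 0, 0], -1]
  ]
}}

```text
time: 14.65
position: [588.5, -65.4, 29.4]
tool_rot: [[0.089, 0.996, 0.002], [0.996, -0.089, -0.002], [-0.002, 0.003, -1.0]]
wrist_force: [-4.9, 0.9, 17.2]
grip_width: -0.2
gripper_force: 8.6
```

>>> {"method": "drive_tool", "body": {
  "targets": [
    [[0, 0, -10], [0, 0, 0], -1],
    [[0, 0, -40], [0, 0, 0], -1],
    [[0, 0, -80], [0, 0, 0], -1],
    [[0, 0, -120], [0, 0, 0], -1],
    [[0, -30, -120], [0, 0, 0], -1],
    [[0, -60, -120], [0, 0, 0], -1],
    [[0, -60, -120], [0, 0, 0], -1],
    [[0, -60, -120], [0, 0, 0], -1]
  ]
}}

```text
time: 15.45
position: [527.1, -59.6, 144.5]
tool_rot: [[0.089, 0.996, -0.002], [0.996, -0.089, -0.001], [-0.002, -0.002, -1.0]]
wrist_force: [0.1, 0.8, 0.2]
grip_width: 0.2
gripper_force: 0.0
```

```bash
python3 - <<'E'
from h import *
s=read_state();print(s['position'],s['wrist_force'],s['time']);dots('t11')
im,d=grab('top','t12');P=L(cloud('top',d))
m=(abs(P[...,0]+50)<12)&(abs(P[...,1]+144)<20)&(P[...,2]<100);print('key z',np.nanmedian(P[m][:,2]),m.sum())
P0=L(cloud('top',np.load('pics/t0.npz')['d']));m=(abs(P0[...,0]+50)<12)&(abs(P0[...,1]+144)<20)&(P0[...,2]<100);print(np.nanmedian(P0[m][:,2]))
E
```

```text
[527.14416924 -59.55103711 144.54044515] [0.07496792 0.75056748 0.21262767] 15.45
L [(732, np.float64(1.6), np.float64(-10.0)), (181, np.float64(13.3), np.float64(7.3)), (41, np.float64(-0.3), np.float64(13.6)), (205, np.float64(-4.1), np.float64(7.3)), (57, np.float64(-14.2), np.float64(13.2)), (46, np.float64(-15.7), np.float64(4.1))]
R []
key z 71.51454841252084 4
72.11059788414552
```

The key reached its stop, with 17 N against a spring that takes 5.6 N. It came back up, the left wheel still shows four, and the gripper is clear. Handing in.

```bash
python3 -c "
from workcell import *
print(finish_job())"
```

```text
the job is handed in; nothing more can be done
None
```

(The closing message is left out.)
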